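Draw the spent filter out of a bench air unit with a pull hook

ROBOT

A 6-joint arm with a two-finger parallel gripper is mounted at the origin on the work surface. World frame = base frame: x ahead of the robot, y to its left, z up, the work surface at z = 0. Lengths are in mm, angles in rad, forces in N, time in s.
With the tool pointing down it reaches from about 350 to 975 mm from the base axis. Payload 7.1 kg.
Tool frame: the origin (TCP) lies midway between the tips of the shut fingers; the grasp point (between the pads) lies ctrl.tcp_to_grasp behind it (ctrl.tcp_to_grasp is the distance from the TCP to the grasp point, in mm); z points along the fingers, y is the direction in which the jaws open and shut (so a half turn about z gives the same grasp; the last joint's range is limited). The gripper opens to 88 mm and grips with 3 to 60 N. Pads are 20 mm wide; open, the fingers measure 115 mm over their backs; the gripper's body (75 mm by 178 mm) begins 61 mm behind the grasp point.
Start: joints at [-1.192, 0.423, 1.63, -0, 1.089, -0.019], TCP at [242.135, -576.173, 222.675] pointing down, gripper open.
Joint ranges: [-3, 3], [-0.9, 2.11], [0.09, 2.58], [-1.31, 4.45], [0.11, 2.69], [-2.54, 2.54]. Speed limits (rad/s): [2.39, 2.39, 3.01, 3.14, 3.14, 3.14].

INTERFACE

Orientations are given as a rotation vector (axis times angle).
In Python, from workcell import ctrl gives the robot as it stands.
- The arm moves only by the tool play_rows, never from a script. Its argument "increments" is text: rows parted by semicolons, each of 5 numbers parted by spaces: the opening, from 0 (shut) to 1 (fully open), then the shift along the world's x, y, z in m, then the turn about the world's z in degrees. A call has 1 to 20 rows; each row shifts and turns the commanded pose from where the row before left it; what a row does not reach is not made up. A row lasts 1/10 s, in which the tool goes at most 50 mm and 8.59 degrees, less where a joint would pass 70% of its speed; a pose out of reach is approached as far as the arm can. A call is refused whole if a number of a shift passes 0.05 or a number of a turn 8.59, either way. A call with a gripper value outside its range is refused whole. The fingers move at their own pace and stop on an object; the grip force is fixed at half the most. Time passes only in rows, so rows that do not move let the fingers close. It gives the time, the measured TCP pose, the force and the opening at its end, in the units of the state.
- ctrl.get_obs(): the state, without advancing time (a new reading comes with each control period).
- ctrl.get_image(name): name is "scene" or "top" or "wrist"; returns a dict with "img" (400x640x3 uint8, red, green, blue), "range_z" (400x640 float32, mm along the optical axis (not along the pixel's ray), 0 where there is no reading), "vertical_fov" (degrees; the focal length in pixels is half the picture's height over the tangent of half this angle, whatever the lens; pixels are square), "cx", "cy" (the principal point, pixels), "origin" and "attitude" of the camera in the world. Camera axes: x right, y down, z forward; pixel columns grow to the right and rows downward; lengths in mm; the calibration is good to about 2 mm. The wrist camera is an equidistant fisheye: a pixel r from the principal point sees the ray r / f radians off the axis. A picture is of the moment at which its call begins.
- ctrl.close_job(): hands the job in, once; it reports no verdict.
The state is a dict: "t": time; "qpos": joint angles; "qvel": joint speeds; "joint_torque": joint torques, N m; "ee_pos": TCP position; "orientation": TCP orientation; "ft_force": force on the tool from outside, world axes, zero at the start; "moment": the same for the moment, N m; "width": finger opening in mm.
Only numpy, scipy, OpenCV 4.12 (cv2) and the standard library are available. Lean on these libraries where they do the work, as an engineer would, in place of code of your own. Each camera call takes 0.05 s, during which the arm holds its last target. There are 200 camera calls.

TASK

Take the pull hook from its fork stand, use it to catch the wire loop of the spent filter down in the air unit's well, and draw the filter out; your hand must not touch the filter. Stand the filter gently upright in the empty tray, slip the hook out of the loop, and hang the hook back upright in its fork. Do not drop or fling the filter, and leave the bottle, the can and the meter where they are.

Things in the scene. Friction and masses are not known exactly. Their poses are not given: they have to be found in the camera images.
- hook_grip (a point): centre of the pull hook's black grip, a block 22 x 64 x 44 mm (x, y, z of the hook; z up as it hangs): grasp it from above across its 22 mm x width. Frame as hook. The gripping force may be firm; the whole tool weighs about 120 g
- hook: the loose pull hook. Origin on the shank's axis under its collar plate (36 x 44 x 6 mm), which rests on the fork; grip centre 28 mm above it. A 5 mm steel shank runs down from it to z = -90 mm; there a 4 mm bar runs level along the hook's +x to x = 12 mm (centre line), and from its end the 4 mm tip rises to -80 (rounded top at -78). Gap between shank and tip 7.5 mm
- hook_bend (a point): the middle of the hook's lower level bar, where a caught loop rests: at (6, 0, -90) mm in the hook's frame. Frame as hook
- fork_seat (a point): on the fork stand, where the hook's origin is when it hangs: midway between the two prongs, level with their tops, 108 mm above the bench, at the stand's x = y = 0. Frame: the stand's, z up. The hook starts with its x along the stand's x, so it goes straight up out of the slot, and straight down into it with shank and tip in line with the slot
- stand: the fixed grey-painted steel fork stand: base 120 x 100 x 8 mm, post 20 mm thick at x = 42 to 62 mm, and two level prongs, each 16 mm wide and 10 mm thick, 14 mm apart, from x = -38 to +62 mm along the stand's x, tops 108 mm up; the slot between them is open at the -x end. Origin on the bench, straight below the seat
- well_mouth (a point): centre of the well's mouth in the flat top of the fixed blue air unit (150 x 130 x 130 mm, x, y, z): the well is a straight upright round bore of 56 mm diameter and 122 mm depth. Frame: z up, x, y along the unit's sides
- filter: the loose spent filter, a white plastic cylinder 48 mm in diameter and 38 mm high with a grey band and a steel wire loop on top, about 0.15 kg (it may differ by 30 %). Origin at the centre of its underside, z up. It starts standing on the well's floor, 8 mm above the bench, turned any way
- filter_loop (a point): the wire's centre at the top of the filter's loop, 68 mm above the filter's underside, at the start 54 mm below the well's mouth. The loop is an arch of 4 mm wire in the filter's x-z plane (it opens along the filter's y): legs at x = +-17 mm, wire centre 52 mm high at x = +-17, 64 at +-9, 68 at 0; 28 mm open height under its top. Frame as filter
- tray: the fixed grey open tray, 140 x 120 x 30 mm (x, y, z), walls and floor 4 to 5 mm thick, empty. Origin at the centre of its underside on the bench, z up
- bottle: bystander: loose upright white bottle, 58 mm in diameter, 190 mm tall, origin at the centre of its underside; taller than the air unit and near its side
- can: bystander: loose upright bare metal can, 58 mm in diameter, 180 mm tall, origin at the centre of its underside; taller than the air unit and near its other side
- meter: bystander: loose multimeter lying flat in front of the unit, 80 x 160 x 34 mm, origin at the centre of its underside
Not all that is in view belongs to the job. Of the things like the filter, leave any that is pink; of the rest the larger one is meant.

How it is judged:
By the outcome, as a careful person would: the job done as asked, in the order asked, and still so for the second after the job is handed in, with the robot touching nothing.
It also fails if it takes over 72 s, if anything falls off the work surface, if the arm or the gripper's body presses on something with over 40 N, if the wrist force passes 120 N, or if a joint passes its speed limit or range.

## Working session

There is one attempt and no reset: what is moved stays moved. The work goes in short steps, Python scripts to look and compute and a tool call to move; the robot and the scene stay as the last step left them, time stands still between calls to the robot, and variables do not carry over. Pictures are saved under pics/ and viewed, on a budget of 10 in all, crops included, one or two more only if the job needs it, and the job is handed in when it is done.

Besides the shell and the picture viewer there is one more tool, called by a JSON object that holds its "fn" and its "kwargs". play_rows: Moves the arm, as the interface text tells. Its arguments: {"type":"object","properties":{"increments":{"type":"string"}},"required":["increments"]}

```bash
mkdir -p pics; cat > h.py <<'E'
import numpy as np, cv2
from workcell import ctrl
from scipy.spatial.transform import Rotation as R
def grab(n):
    d=ctrl.get_image(n); np.savez('pics/%s.npz'%n,**{k:np.asarray(v) for k,v in d.items()}); return d
def load(n): return dict(np.load('pics/%s.npz'%n,allow_pickle=True))
def rot(d):
    a=np.asarray(d['attitude'],float); return a if a.shape==(3,3) else (R.from_rotvec(a).as_matrix() if a.size==3 else R.from_quat(a).as_matrix())
def pts(d):
    h,w=d['img'].shape[:2]; f=h/2/np.tan(np.radians(float(d['vertical_fov']))/2)
    u,v=np.meshgrid(np.arange(w),np.arange(h)); z=d['range_z']
    P=np.stack([(u-float(d['cx']))/f*z,(v-float(d['cy']))/f*z,z],-1)
    return P@rot(d).T+np.asarray(d['origin'],float)
def save(d,name,s=None):
    im=d['img'][...,::-1]
    if s: im=im[s[1]:s[3],s[0]:s[2]]; k=min(800/im.shape[1],600/im.shape[0]); im=cv2.resize(im,None,fx=k,fy=k,interpolation=cv2.INTER_CUBIC)
    cv2.imwrite('pics/'+name,im)
E
python3 - <<'E'
from h import *
for n in('top','scene'):
    d=grab(n); save(d,n+'0.png'); print(n,d['vertical_fov'],d['cx'],d['cy'],d['origin'],d['attitude'],(d['range_z']>0).mean())
print(ctrl.get_obs(),ctrl.tcp_to_grasp)
E
```

```text
top 49.78089160757516 317.1734162253634 193.5053412054224 [ 398.3882572    15.84137546 1087.17588837] [-2.14739931  2.14053586 -0.21973234] 0.99601171875
scene 42.978355633279406 315.9961193684213 196.50056664865588 [1227.11653482  349.32675637 1059.98147631] [-1.37878647 -2.30772115  0.77729888] 0.99620703125
{'t': 0.1, 'qpos': array([-1.19202363e+00,  4.23725958e-01,  1.63060168e+00, -2.12481896e-05,
        1.08860793e+00, -1.89855679e-02]), 'qvel': array([-0.00018429, -0.00156188, -0.00177365, -0.00042883,  0.00034716,
        0.0005209 ]), 'joint_torque': array([ 7.24060665e-04, -5.45613742e+01, -2.74323034e+01,  6.45930972e-02,
        1.88434002e-02, -4.39701387e-05]), 'ee_pos': array([ 241.93766404, -575.73286091,  222.00812302]), 'orientation': array([-3.07837261e+00, -6.20441410e-01,  4.06346139e-04]), 'ft_force': array([-0.15174831,  0.21224948, -0.24879316]), 'moment': array([-0.02582231, -0.02241193,  0.03545742]), 'width': 87.92797509762727} 18.700000000000003
```

View pics/top0.png

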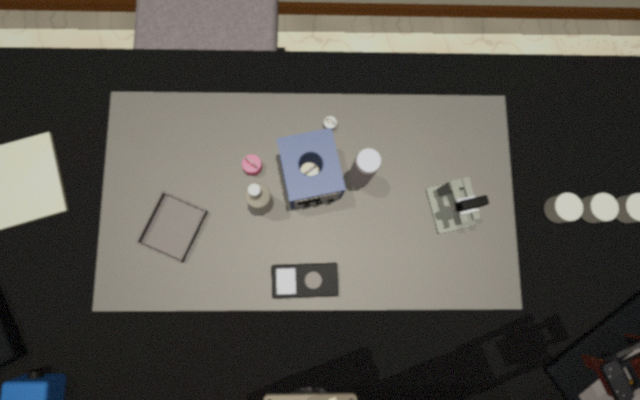

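View pics/scene0.png

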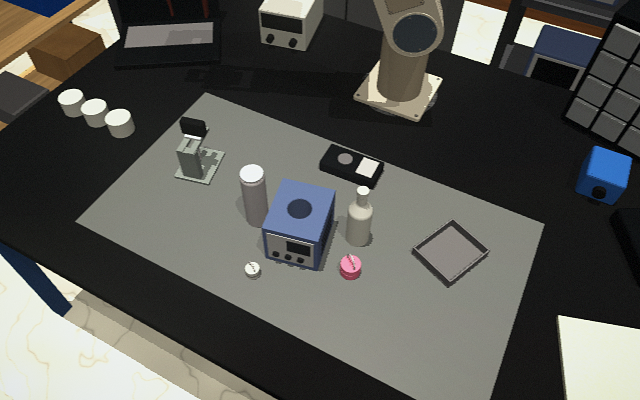

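The top view shows the stand with the hook at (455,205), the blue unit with its well at (310,165) and the white filter inside. The tray is at (173,227), the bottle at (258,195), the can at (367,163) and the meter at (305,280). The decoys are pink at (252,164) and a small white one at (330,122).

```bash
cat > m.py <<'E'
from h import *
d=load('top');P=pts(d);hsv=cv2.cvtColor(d['img'],cv2.COLOR_RGB2HSV)
def reg(n,s,lo,hi,extra=None):
    x0,y0,x1,y1=s; m=np.zeros(P.shape[:2],bool); m[y0:y1,x0:x1]=1
    m&=(P[...,2]>lo)&(P[...,2]<hi)
    if extra is not None: m&=extra
    q=P[m]; r=cv2.minAreaRect(q[:,:2].astype(np.float32))
    print(n,m.sum(),'med',np.median(q,0).round(1),'rect c',np.round(r[0],1),'size',np.round(r[1],1),'ang',round(r[2],1)); return q
print('bench z',np.median(P[240:290,380:480,2]),np.median(P[110:140,130:230,2]))
reg('grip',(430,170,500,225),135,175)
reg('prong',(420,170,500,240),96,116)
reg('base',(420,170,500,240),4,30)
b=reg('unit top',(270,120,350,215),122,136,(hsv[...,0]>95)&(hsv[...,0]<135)&(hsv[...,1]>60))
reg('can',(350,140,390,190),165,200); reg('bottle',(240,175,280,215),150,205)
reg('tray rim',(130,185,215,270),20,36); reg('meter',(265,255,345,305),20,45)
w=reg('filter',(295,150,325,185),30,62);l=reg('loop',(295,150,325,185),64,110)
print(l.round(0)[:30].tolist())
save(d,'topc.png',(280,125,350,185))
for n,s in(('well',(280,125,350,215)),):
    m=(P[...,2]<120);m[:s[1]]=0;m[s[3]:]=0;m[:,:s[0]]=0;m[:,s[2]:]=0
    k,L,st,c=cv2.connectedComponentsWithStats(m.astype(np.uint8))
    for i in range(1,k):
        if st[i,4]>60: print(st[i],c[i])
    # contour of the mouth at z=130
    i=L[165,310]; cs,_=cv2.findContours((L==i).astype(np.uint8),0,1); cc=max(cs,key=len)[:,0].astype(float)
    f=200/np.tan(np.radians(float(d['vertical_fov']))/2)
    r=np.c_[(cc-[float(d['cx']),float(d['cy'])])/f,np.ones(len(cc))]@rot(d).T
    q=np.array(d['origin'])+r*((130-d['origin'][2])/r[:,2])[:,None]
    print('mouth',cv2.minEnclosingCircle(q[:,:2].astype(np.float32)),q[:,:2].mean(0),cv2.fitEllipse(q[:,:2].astype(np.float32)))
E
python3 m.py
```

```text
bench z 0.11154049909748665 0.6130701886619363
grip 316 med [ 544.4 -357.   156.4] rect c [ 545.2 -360.3] size [22.  64.8] ang 13.1
prong 612 med [ 573.7 -354.7  107.1] rect c [ 559.9 -358.5] size [100.   51.7] ang 13.1
base 1201 med [ 542.9 -343.8    7.2] rect c [ 563.9 -385. ] size [179.5 208.7] ang 0.2
unit top 22 med [661.3   6.7 127.4] rect c [654.3   9. ] size [19.7 54. ] ang 21.2
can 524 med [ 630.7 -122.6  178.9] rect c [ 631.6 -122.6] size [53.5 54.4] ang 5.5
bottle 151 med [563.2 120.9 188.7] rect c [564.4 122. ] size [26.1 25.3] ang 52.6
tray rim 468 med [500.2 344.7  28.3] rect c [503.4 340. ] size [121.2 140. ] ang 66.5
meter 2239 med [373.2  13.1  33.7] rect c [373.2  13. ] size [ 80.  159.3] ang 2.1
filter 241 med [648.7   2.   45.4] rect c [646.2   1.5] size [41.5 44.5] ang 34.7
loop 140 med [658.1   1.5  86.7] rect c [648.8   3.2] size [33.9 52.8] ang 15.0
[[665.0, 5.0, 108.0], [664.0, 3.0, 109.0], [664.0, -2.0, 109.0], [665.0, -6.0, 109.0], [662.0, 12.0, 108.0], [663.0, 10.0, 105.0], [664.0, 8.0, 100.0], [665.0, 5.0, 98.0], [663.0, 3.0, 105.0], [665.0, 0.0, 98.0], [665.0, -2.0, 96.0], [663.0, -4.0, 104.0], [664.0, -6.0, 103.0], [662.0, -9.0, 107.0], [660.0, 17.0, 107.0], [662.0, 15.0, 101.0], [663.0, 12.0, 97.0], [663.0, 10.0, 96.0], [665.0, 8.0, 89.0], [665.0, 5.0, 89.0], [664.0, 3.0, 93.0], [665.0, 0.0, 89.0], [664.0, -2.0, 93.0], [664.0, -4.0, 92.0], [664.0, -7.0, 91.0], [663.0, -9.0, 97.0], [662.0, -11.0, 101.0], [660.0, -13.0, 106.0], [659.0, 19.0, 102.0], [659.0, 17.0, 100.0]]
[ 280  125   70   90 2641] [319.42900417 176.56758803]
[299 153  24  23 424] [310.5495283  164.08254717]
mouth ((635.3539428710938, 2.0103471279144287), 27.151981353759766) [635.13223167   1.95051769] ((635.0752563476562, 1.9251902103424072), (51.09458541870117, 52.87922286987305), 174.96389770507812)
```

View pics/topc.png

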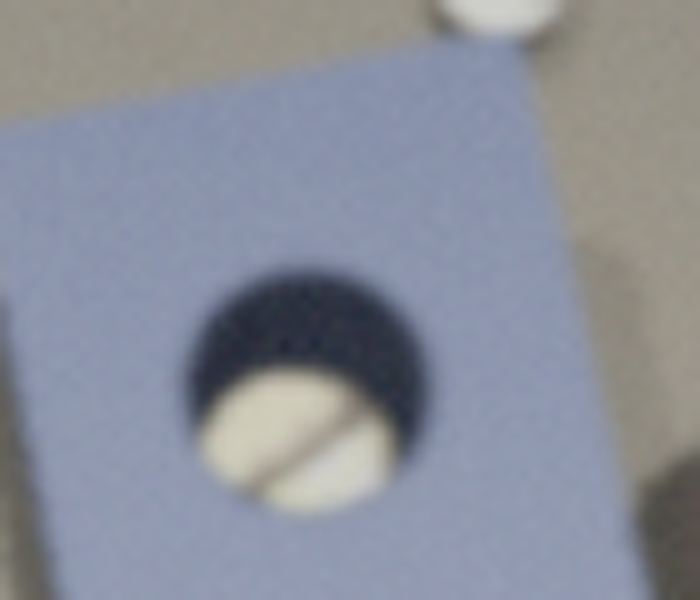

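```bash
cat > m2.py <<'E'
from h import *
d=load('top');f=200/np.tan(np.radians(float(d['vertical_fov']))/2)
def ray(p,z):
    r=np.append((np.array(p,float)-[float(d['cx']),float(d['cy'])])/f,1)@rot(d).T; return np.array(d['origin'])+r*((z-d['origin'][2])/r[2])
a,b=ray((305.5,174.2),62),ray((317,165.5),62); print('loop',a,b,np.linalg.norm(a-b),np.degrees(np.arctan2(*(b-a)[1::-1])))
# dark wire pixels inside the white disc
g=cv2.cvtColor(d['img'],cv2.COLOR_RGB2GRAY).astype(float)
disc=np.zeros(g.shape,np.uint8);cv2.circle(disc,(310,169),7,1,-1)
w=np.clip(150-g,0,None)
bl=cv2.morphologyEx(g.astype(np.uint8),cv2.MORPH_CLOSE,np.ones((7,7)))-g
m=(disc>0)&(bl>15); v,u=np.nonzero(m); c=np.c_[u,v]; W=bl[m]; mu=(c*W[:,None]).sum(0)/W.sum()
e,V=np.linalg.eigh(((c-mu).T*W)@(c-mu)); a,b=ray(mu-5*V[:,1],70),ray(mu+5*V[:,1],70)
print('wire',len(u),mu,e,a,b,np.degrees(np.arctan2(*(b-a)[1::-1])))
# blue top outline on z=130
h=cv2.cvtColor(d['img'],cv2.COLOR_RGB2HSV); P=pts(d)
m=((np.abs(P[...,2]-130)<8)).astype(np.uint8);m[:, :265]=0;m[:,355:]=0
k,L,st,cc=cv2.connectedComponentsWithStats(m);i=1+np.argmax(st[1:,4]);q=P[L==i];r=cv2.minAreaRect(q[:,:2].astype(np.float32));print('unit',r,np.median(q[:,2]))
d=load('scene');P=pts(d)
def box(n,c,rad,lo,hi):
    q=P[(np.hypot(P[...,0]-c[0],P[...,1]-c[1])<rad)&(P[...,2]>lo)&(P[...,2]<hi)]
    print(n,len(q),np.median(q,0).round(1),cv2.minAreaRect(q[:,:2].astype(np.float32)))
box('griptop',(545,-360),60,154,175);box('prongtop',(560,-358),80,104,111);box('base',(560,-358),110,5,12)
box('unit',(635,2),120,126,135);box('tray',(503,340),110,26,34)
E
python3 m2.py
```

```text
loop [626.36280314  13.17050035  62.        ] [648.32701501 -14.8091592   62.        ] 35.57088629561755 -51.867859377656174
wire 27 [309.49394347 169.90982503] [ 434.8269054  4563.85411748] [641.83326423  -6.71903126  70.        ] [628.7355118   13.86863931  70.        ] 122.4642736808307
unit ((636.864990234375, 1.7274169921875), (151.77212524414062, 130.32887268066406), 12.421733856201172) 129.34796280188135
griptop 142 [ 547.4 -359.4  157.1] ((547.1231689453125, -358.1003112792969), (23.993671417236328, 63.061073303222656), 13.478716850280762)
prongtop 241 [ 583.7 -349.1  106.8] ((560.3673095703125, -357.72637939453125), (102.6904067993164, 49.47489929199219), 13.59124755859375)
base 615 [ 552.9 -337.9    7.4] ((573.6746215820312, -347.78765869140625), (175.23492431640625, 203.428466796875), 43.8183708190918)
unit 2732 [643.3   3.9 129.8] ((637.0734252929688, 0.81878662109375), (154.63072204589844, 236.62673950195312), 12.512889862060547)
tray 399 [512.4 346.1  29.4] ((504.8117980957031, 341.8271179199219), (121.43748474121094, 143.4845733642578), 67.06122589111328)
```

{"fn": "play_rows", "kwargs": {"increments": "1 0.02 0.015 0 6.2;1 0.026 0.018 0 6.2;1 0.026 0.018 0 6.2;1 0.026 0.018 0 6.2;1 0.026 0.018 0 6.2;1 0.026 0.018 0 6.2;1 0.026 0.018 0 6.2;1 0.026 0.018 0 6.2;1 0.026 0.018 0 6.2;1 0.026 0.018 0 6.2;1 0.026 0.018 0 6.2;1 0.02 0.018 0 6.2;1 0.005 0.003 0 6.1;1 0 0 0 0"}}

```text
t: 1.5
ee_pos: [547.8, -359.1, 222.1]
orientation: [-1.945, -2.466, 0.0]
ft_force: [-0.4, -0.3, -1.0]
width: 88.0
```

```bash
cat >> h.py <<'E'
def st():
    o=ctrl.get_obs(); M=R.from_rotvec(o['orientation']).as_matrix()
    print('t',o['t'],'pos',o['ee_pos'].round(1),'tooly',np.degrees(np.arctan2(M[1,1],M[0,1])).round(2),'zax',M[:,2].round(3),'F',o['ft_force'].round(1),'w',round(o['width'],1),'q',o['qpos'].round(2))
def ptsw(d):
    h,w=d['img'].shape[:2]; f=h/2/np.tan(np.radians(float(d['vertical_fov']))/2)
    u,v=np.meshgrid(np.arange(w),np.arange(h)); x=u-float(d['cx']);y=v-float(d['cy']);r=np.hypot(x,y)+1e-9;t=r/f
    z=d['range_z']; k=np.tan(np.minimum(t,1.5))/r
    return np.stack([x*k*z,y*k*z,z],-1)@rot(d).T+np.asarray(d['origin'],float)
E
python3 - <<'E'
from h import *
st(); d=grab('wrist'); save(d,'w1.png'); print(d['vertical_fov'],d['origin'],rot(d).round(2).tolist())
P=ptsw(d)
for n,lo,hi in(('grip',153,165),('prong',104,110)):
    m=(np.hypot(P[...,0]-548,P[...,1]+360)<75)&(P[...,2]>lo)&(P[...,2]<hi);q=P[m];print(n,len(q),np.median(q,0),cv2.minAreaRect(q[:,:2].astype(np.float32)))
E
```

```text
t 1.5 pos [ 547.8 -359.1  222.1] tooly 13.45 zax [-0.001  0.001 -1.   ] F [-0.4 -0.3 -1. ] w 88.0 q [-0.6   0.47  1.56  0.    1.12 -0.83]
65.70646984690485 [ 531.71257987 -287.73069472  383.96286496] [[0.97, 0.22, 0.06], [0.23, -0.94, -0.26], [-0.0, 0.27, -0.96]]
grip 2128 [ 544.63843073 -359.75505098  157.43838766] ((545.2543334960938, -361.7803955078125), (21.59438705444336, 63.04011535644531), 12.35129165649414)
prong 2760 [ 580.3638313  -353.7354309   107.52815446] ((559.2431030273438, -359.3736572265625), (99.78739929199219, 50.33081817626953), 13.226130485534668)
```

View pics/w1.png

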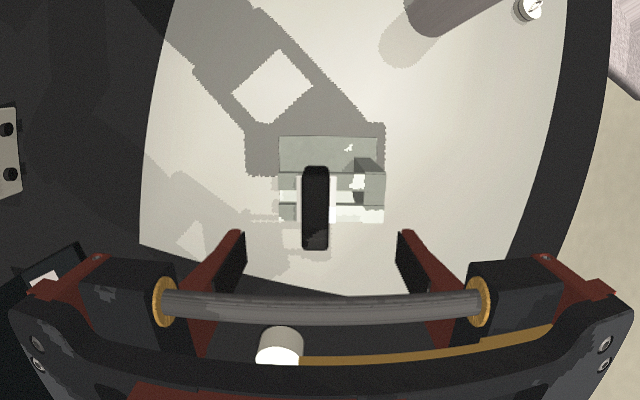

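The wrist view shows the black grip at (316,208), lined up between the fingers at about (546,-360.5). Next I descend and grip.

{"fn": "play_rows", "kwargs": {"increments": "1 -0.001 -0.001 -0.02 -0.1;1 0 0 -0.025 0;1 0 0 -0.025 0;1 0 0 -0.02 0;1 0 0 -0.012 0;1 0 0 0 0;0.2 0 0 0 0;0 0 0 0 0;0 0 0 0 0;0 0 0 0 0;0 0 0 0 0;0 0 0 0 0;0 0 0 0 0"}}

```text
t: 2.85
ee_pos: [546.2, -361.1, 120.7]
orientation: [1.952, 2.462, 0.0]
ft_force: [-0.9, 0.1, -1.0]
width: 35.2
```

```bash
python3 -c "
from h import *
st()"
```

```text
t 2.85 pos [ 546.2 -361.1  120.7] tooly 13.19 zax [ 0. -0. -1.] F [-0.9  0.1 -1. ] w 35.2 q [-0.6   0.59  1.62  0.    0.93 -0.83]
```

{"fn": "play_rows", "kwargs": {"increments": "0 0 0 0 0;0 0 0 0 0;0 0 0 0 0;0 0 0 0 0"}}

```text
t: 3.25
ee_pos: [546.0, -361.2, 120.6]
orientation: [-1.951, -2.462, 0.0]
ft_force: [-1.9, 0.5, 0.0]
width: 21.8
```

```bash
python3 -c "
from h import *
st()"
```

```text
t 3.25 pos [ 546.  -361.2  120.6] tooly 13.19 zax [-0.  0. -1.] F [-1.9  0.5  0. ] w 21.8 q [-0.6   0.59  1.62 -0.    0.93 -0.83]
```

{"fn": "play_rows", "kwargs": {"increments": "0 0 0 0.01 0;0 0 0 0.02 0;0 0 0 0.035 0;0 0 0 0.04 0;0 0 0 0.04 0;0 0 0 0.03 0;0 0 0 0.01 0;0 0.004 0.015 0 1;0 0.006 0.03 0 2;0 0.006 0.03 0 2;0 0.006 0.03 0 2;0 0.006 0.03 0 2;0 0.006 0.03 0 2;0 0.006 0.03 0 2;0 0.006 0.03 0 2;0 0.006 0.03 0 2;0 0.006 0.03 0 2;0 0.006 0.03 0 2;0 0.006 0.025 0 1.8;0 0.005 0.011 0 0"}}

```text
t: 5.25
ee_pos: [619.9, -7.2, 303.1]
orientation: [-1.42, -2.798, 0.002]
ft_force: [0.2, -0.4, -1.0]
width: 22.0
```

{"fn": "play_rows", "kwargs": {"increments": "0 0 0 0 0;0 0 0 0 0"}}

```text
t: 5.45
ee_pos: [620.6, -10.4, 304.5]
orientation: [-1.426, -2.798, 0.002]
ft_force: [0.1, -0.3, -1.1]
width: 21.6
```

```bash
python3 - <<'E'
from h import *
st(); d=grab('wrist'); save(d,'w2.png',(200,60,440,240)); print(d['origin'])
E
```

```text
t 5.45 pos [620.6 -10.4 304.5] tooly 35.99 zax [-0.002 -0.    -1.   ] F [ 0.1 -0.3 -1.1] w 21.6 q [-0.04  0.34  1.56 -0.    1.25 -0.66]
[578.17987843  48.88436978 466.42156155]
```

View pics/w2.png

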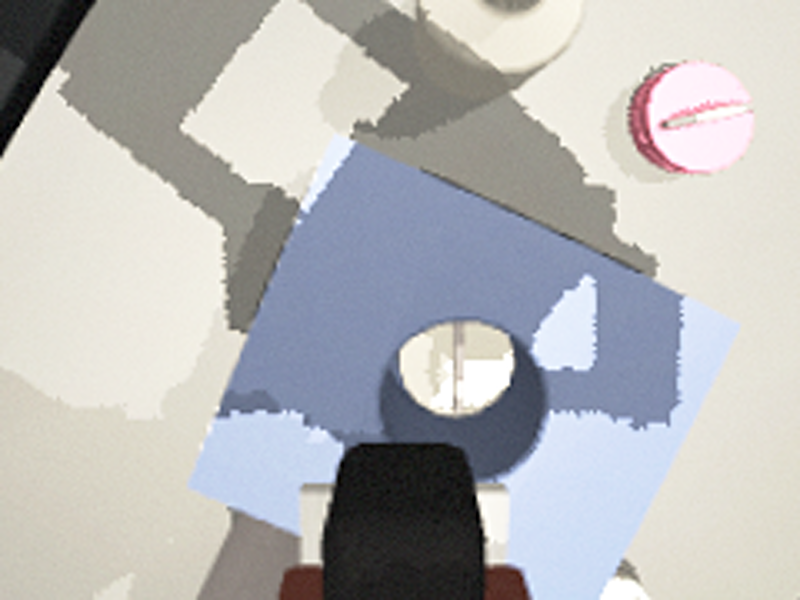

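The crop shows the well mouth at about (463,400) and the filter disc at (457,368). The loop wire runs nearly vertically from (459,322) to (457,412), and the grip is below it.

```bash
python3 - <<'E'
from h import *
d=load('wrist')
f=200/np.tan(np.radians(float(d['vertical_fov']))/2)
def rw(p,z):
    x,y=np.array(p,float)-[float(d['cx']),float(d['cy'])]; r=np.hypot(x,y)+1e-9;t=r/f
    v=np.array([x/r*np.sin(t),y/r*np.sin(t),np.cos(t)])@rot(d).T; o=np.array(d['origin']); return o+v*((z-o[2])/v[2])
def px(p): return np.array(p)/(800/240)+[200,60]
a,b=rw(px((459,325)),68),rw(px((457,408)),68)
print(a,b,(a+b)/2,np.degrees(np.arctan2(*(b-a)[1::-1])))
print('disc L/R at z46',rw(px((399,368)),46),rw(px((515,368)),46))
# wire columns per row
g=cv2.cvtColor(d['img'],cv2.COLOR_RGB2GRAY).astype(np.uint8); bl=cv2.morphologyEx(g,cv2.MORPH_CLOSE,np.ones((1,9),np.uint8)).astype(int)-g
for v in range(158,184,2):
    s=bl[v,330:345].astype(float)**2; u=330+(s*np.arange(15)).sum()/(s.sum()+1e-9); print(v,round(u,1),bl[v,330:345].max(),rw((u,v),66).round(1))
# mouth: dark-blue circle vs top by depth
P=ptsw(d); m=((P[...,2]<118)&(np.hypot(P[...,0]-636,P[...,1]-2)<38)).astype(np.uint8)
cs,_=cv2.findContours(m,0,1); c=max(cs,key=len)[:,0]; q=np.array([rw(p,130) for p in c]); print('mouth arc',np.c_[q[:,0].min(),q[:,0].max(),q[:,1].min(),q[:,1].max()],cv2.minEnclosingCircle(q[:,:2].astype(np.float32)))
E
```

```text
[628.07943893  16.51287829  68.        ] [647.21979319 -10.53083985  68.        ] [637.64961606   2.99101922  68.        ] -54.71081888116864
disc L/R at z46 [621.51018639 -14.33816923  46.        ] [660.33525471  14.09117597  46.        ]
158 336.9 58 [627.9  15.2  66. ]
160 337.0 53 [629.6  13.2  66. ]
162 337.0 55 [631.2  11.1  66. ]
164 336.0 39 [631.7   8.1  66. ]
166 334.2 43 [631.3   4.6  66. ]
168 335.7 80 [634.5   3.6  66. ]
170 335.9 83 [636.3   1.6  66. ]
172 335.2 60 [637.1  -1.1  66. ]
174 335.0 60 [638.5  -3.4  66. ]
176 333.2 45 [638.3  -6.9  66. ]
178 335.3 65 [642.1  -7.4  66. ]
180 336.2 114 [644.7  -8.9  66. ]
182 335.7 61 [645.8 -11.5  66. ]
mouth arc [[609.1031308  661.94354404 -22.73544863  28.66989559]] ((634.925537109375, 2.261411666870117), 27.01819610595703)
```

{"fn": "play_rows", "kwargs": {"increments": "0 0 0 -0.01 -0.6;0 0 0 -0.02 0;0 0 0 -0.02 0;0 0 0 -0.02 0;0 0 0 -0.02 0;0 0 0 -0.015 0;0 0 0 -0.012 0;0 0 0 -0.01 0;0 0 0 -0.01 0;0 0 0 -0.006 0;0 0 0 -0.004 0;0 0 0 0 0;0 0 0 0 0"}}

```text
t: 6.8
ee_pos: [621.4, -10.1, 159.0]
orientation: [1.441, 2.791, 0.0]
ft_force: [-0.1, 0.8, -1.4]
width: 22.1
```

```bash
python3 - <<'E'
from h import *
st()
E
```

```text
t 6.8 pos [621.4 -10.1 159. ] tooly 35.4 zax [ 0.001 -0.    -1.   ] F [-0.1  0.8 -1.4] w 22.1 q [-0.04  0.49  1.68  0.    0.96 -0.65]
```

{"fn": "play_rows", "kwargs": {"increments": "0 0.0015 0.001 -0.001 0;0 0.002 0.0015 0 0;0 0.002 0.0015 0 0;0 0.002 0.0015 0 0;0 0.002 0.0015 0 0;0 0.002 0.001 0 0;0 0 0 0 0;0 0 0 0 0"}}

```text
t: 7.6
ee_pos: [632.6, -2.1, 157.6]
orientation: [-1.441, -2.792, 0.0]
ft_force: [-0.7, 0.1, -1.9]
width: 22.1
```

```bash
python3 - <<'E'
from h import *
st()
E
```

```text
t 7.6 pos [632.6  -2.1 157.6] tooly 35.4 zax [-0. -0. -1.] F [-0.7  0.1 -1.9] w 22.1 q [-0.02  0.51  1.66 -0.    0.97 -0.64]
```

{"fn": "play_rows", "kwargs": {"increments": "0 0 0 0.004 0;0 0 0 0.005 0;0 0 0 0.004 0;0 0 0 0.003 0;0 0 0 0.003 0;0 0 0 0.003 0;0 0 0 0.004 0;0 0 0 0.004 0;0 0 0 0 0;0 0 0 0 0;0 0 0 0 0"}}

```text
t: 8.7
ee_pos: [632.5, -2.1, 187.5]
orientation: [-1.441, -2.791, 0.0]
ft_force: [-0.8, 0.5, -2.1]
width: 22.0
```

```bash
python3 - <<'E'
from h import *
st()
E
```

```text
t 8.7 pos [632.5  -2.1 187.5] tooly 35.39 zax [-0.  0. -1.] F [-0.8  0.5 -2.1] w 22.0 q [-0.02  0.47  1.64  0.    1.03 -0.64]
```

```bash
python3 - <<'E'
from h import *
d=grab('top'); save(d,'t3.png',(280,125,350,185))
d=grab('wrist'); save(d,'w3.png',(220,100,420,240)); P=ptsw(d)
m=(np.hypot(P[...,0]-636,P[...,1]-2)<27)&(P[...,2]<125);print(np.histogram(P[m][:,2],bins=range(0,130,10)))
E
```

```text
(array([  0,   0,   0,   0,   0, 608,  60,  16,  52,   0,   0,   0]), array([  0,  10,  20,  30,  40,  50,  60,  70,  80,  90, 100, 110, 120]))
```

View pics/w3.png

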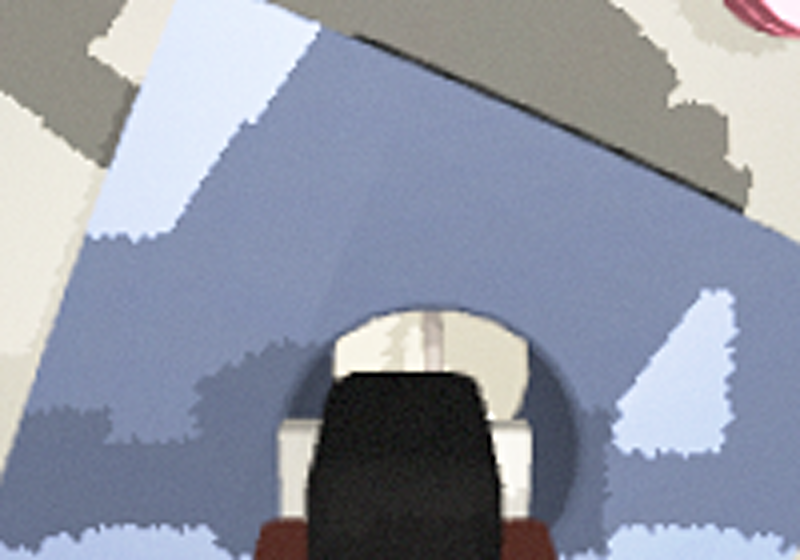

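The wrist view shows the white disc, now brighter and bigger at about (430,360). Depth puts its top at 50–60 mm against 46 mm before, so the filter hangs on the hook. I'll raise it out gently.

{"fn": "play_rows", "kwargs": {"increments": "0 0 0 0.004 0;0 0 0 0.007 0;0 0 0 0.009 0;0 0 0 0.01 0;0 0 0 0.01 0;0 0 0 0.01 0;0 0 0 0.01 0;0 0 0 0.01 0;0 0 0 0.01 0;0 0 0 0.01 0;0 0 0 0.01 0;0 0 0 0.01 0;0 0 0 0.01 0;0 0 0 0.01 0;0 0 0 0.01 0;0 0 0 0.01 0;0 0 0 0.01 0;0 0 0 0.01 0;0 0 0 0.008 0;0 0 0 0.004 0"}}

```text
t: 10.8
ee_pos: [632.9, -2.2, 370.8]
orientation: [1.441, 2.791, 0.001]
ft_force: [-0.6, 0.5, -3.1]
width: 21.8
```

```bash
python3 - <<'E'
from h import *
st()
d=grab('scene'); save(d,'s4.png',(200,50,460,245))
E
```

```text
t 10.8 pos [632.9  -2.2 370.8] tooly 35.39 zax [ 0.001  0.    -1.   ] F [-0.6  0.5 -3.1] w 21.8 q [-0.02  0.31  1.45  0.    1.38 -0.64]
```

View pics/s4.png

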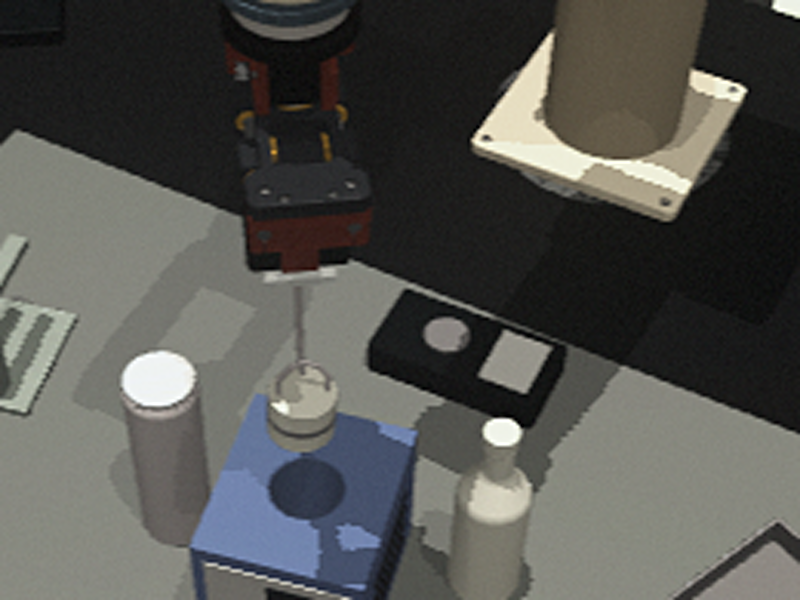

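The filter hangs upright from the hook, at (305,405) in the crop, above the unit. I'll carry it around the bottle's far side to the tray.

{"fn": "play_rows", "kwargs": {"increments": "0 0.0004 0.002 0 0;0 0.0008 0.004 0 0;0 0.0012 0.006 0 0;0 0.0016 0.008 0 0;0 0.002 0.01 0 0;0 0.0025 0.012 0 0;0 0.0025 0.014 0 0;0 0.0025 0.015 0 0;0 0.0015 0.015 0 0;0 0 0.015 0 0;0 -0.002 0.015 0 0;0 -0.004 0.015 0 0;0 -0.006 0.014 0 0;0 -0.008 0.013 0 0;0 -0.009 0.013 0 0;0 -0.009 0.013 0 0;0 -0.009 0.013 0 0;0 -0.009 0.013 0 0;0 -0.009 0.013 0 0;0 -0.009 0.013 0 0"}}

```text
t: 12.85
ee_pos: [572.8, 234.9, 369.7]
orientation: [1.441, 2.792, 0.0]
ft_force: [0.3, 0.5, -3.4]
width: 22.2
```

{"fn": "play_rows", "kwargs": {"increments": "0 -0.009 0.013 0 0;0 -0.009 0.013 0 0;0 -0.009 0.013 0 0;0 -0.009 0.013 0 0;0 -0.009 0.013 0 0;0 -0.008 0.012 0 0;0 -0.007 0.009 0 0;0 -0.006 0.007 0 0;0 -0.004 0.005 0 0;0 -0.003 0.004 0 0;0 -0.002 0.002 0 0;0 0 0 -0.005 0;0 0 0 -0.01 0;0 0 0 -0.015 0;0 0 0 -0.015 0;0 0 0 -0.015 0;0 0 0 -0.015 0;0 0 0 -0.015 0;0 0 0 -0.01 0;0 0 0 -0.005 0"}}

```text
t: 14.85
ee_pos: [498.2, 337.6, 263.1]
orientation: [-1.441, -2.791, 0.002]
ft_force: [-0.7, 0.1, -2.7]
width: 22.0
```

```bash
python3 - <<'E'
from h import *
st()
d=grab('top');P=pts(d)
d=grab('scene'); P=pts(d); save(d,'s5.png',(370,120,530,290))
m=(np.hypot(P[...,0]-504,P[...,1]-341)<45)&(P[...,2]>60)&(P[...,2]<160);q=P[m];print(len(q),q.min(0),q.max(0),np.median(q,0))
E
```

```text
t 14.85 pos [498.2 337.6 263.1] tooly 35.39 zax [-0.001 -0.001 -1.   ] F [-0.7  0.1 -2.7] w 22.0 q [ 0.58  0.35  1.65 -0.    1.15 -0.04]
492 [480.46305473 317.04654948  97.5390396 ] [530.49400024 364.73731452 159.98853916] [516.06223285 341.49060785 133.44892514]
```

View pics/s5.png

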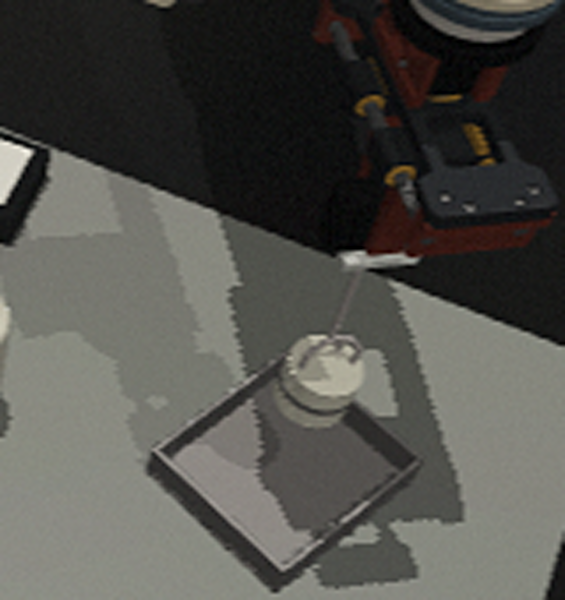

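{"fn": "play_rows", "kwargs": {"increments": "0 0 0 -0.005 0;0 0 0 -0.01 0;0 0 0 -0.012 0;0 0 0 -0.012 0;0 0 0 -0.012 0;0 0 0 -0.01 0;0 0 0 -0.008 0;0 0 0 -0.006 0;0 0 0 -0.004 0;0 0 0 -0.003 0;0 0 0 -0.002 0;0 0 0 -0.002 0;0 0 0 -0.002 0;0 0 0 -0.002 0;0 0 0 -0.002 0;0 0 0 -0.002 0;0 0 0 -0.002 0;0 0 0 -0.002 0;0 0 0 0 0;0 0 0 0 0"}}

```text
t: 16.95
ee_pos: [498.7, 337.9, 166.7]
orientation: [1.441, 2.791, 0.0]
ft_force: [0.2, 0.3, -1.6]
width: 21.9
```

```bash
python3 - <<'E'
from h import *
st()
E
```

```text
t 16.95 pos [498.7 337.9 166.7] tooly 35.39 zax [ 0.  0. -1.] F [ 0.2  0.3 -1.6] w 21.9 q [ 0.58  0.46  1.72  0.    0.96 -0.04]
```

Contact came at about 171, where the force unloaded. Now I lower the hook 13 mm more to free it.

{"fn": "play_rows", "kwargs": {"increments": "0 0 0 -0.002 0;0 0 0 -0.003 0;0 0 0 -0.003 0;0 0 0 -0.003 0;0 0 0 -0.002 0;0 0 0 0 0;0 0 0 0 0"}}

```text
t: 17.65
ee_pos: [498.6, 337.8, 153.6]
orientation: [-1.441, -2.791, 0.0]
ft_force: [-0.1, -0.1, -1.2]
width: 22.2
```

```bash
python3 - <<'E'
from h import *
st()
d=grab('wrist'); save(d,'w6.png',(230,110,410,245)); P=ptsw(d)
m=(np.hypot(P[...,0]-504,P[...,1]-341)<35)&(P[...,2]>36)&(P[...,2]<48);q=P[m];print(len(q),np.median(q,0),q.std(0))
d=grab('scene');P=pts(d)
m=(np.hypot(P[...,0]-504,P[...,1]-341)<35)&(P[...,2]>38)&(P[...,2]<47);q=P[m];print(len(q),np.median(q,0),cv2.minEnclosingCircle(q[:,:2].astype(np.float32)))
E
```

```text
t 17.65 pos [498.6 337.8 153.6] tooly 35.39 zax [-0. -0. -1.] F [-0.1 -0.1 -1.2] w 22.2 q [ 0.58  0.48  1.73  0.    0.94 -0.04]
900 [499.42786597 350.69055428  41.61904756] [12.36872074  7.52701651  1.23925714]
232 [510.29317358 341.66848947  41.88555534] ((507.2279968261719, 339.8928527832031), 24.92687225341797)
```

View pics/w6.png

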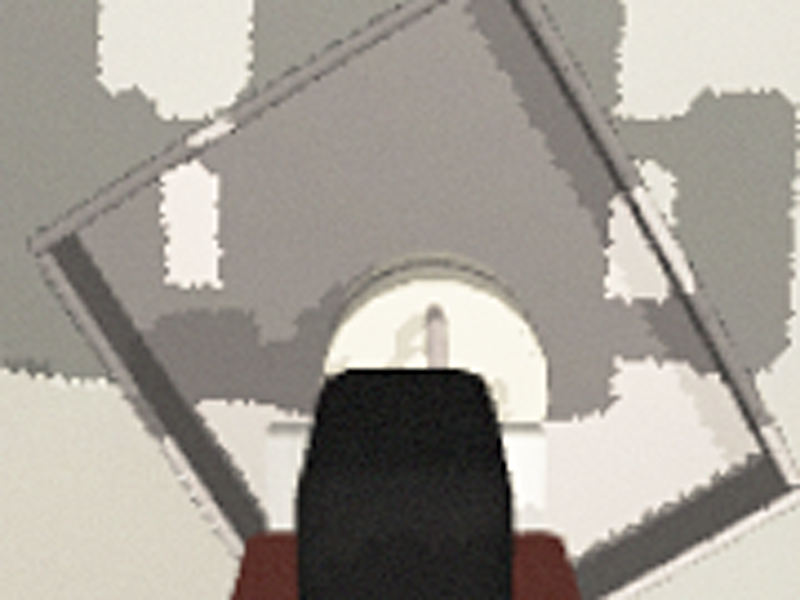

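The wrist view shows the filter upright in the tray, top at 42 mm. The loop wire at (435,335) is still square to the hook. I slide the hook out backwards.

{"fn": "play_rows", "kwargs": {"increments": "0 -0.0016 -0.0012 0 0;0 -0.0024 -0.0017 0 0;0 -0.0024 -0.0017 0 0;0 -0.0024 -0.0017 0 0;0 -0.0024 -0.0017 0 0;0 -0.0024 -0.0017 0 0;0 -0.0024 -0.0017 0 0;0 -0.0024 -0.0017 0 0;0 -0.0024 -0.0017 0 0;0 -0.0012 -0.0009 0 0;0 0 0 0 0"}}

```text
t: 18.85
ee_pos: [476.5, 322.0, 153.7]
orientation: [-1.441, -2.792, 0.0]
ft_force: [0.2, 0.5, -1.1]
width: 21.9
```

```bash
python3 - <<'E'
from h import *
st()
d=grab('scene');P=pts(d)
m=(np.hypot(P[...,0]-504,P[...,1]-341)<40)&(P[...,2]>38)&(P[...,2]<47);q=P[m];print(len(q),np.median(q,0),cv2.minEnclosingCircle(q[:,:2].astype(np.float32)))
E
```

```text
t 18.85 pos [476.5 322.  153.7] tooly 35.39 zax [-0. -0. -1.] F [ 0.2  0.5 -1.1] w 21.9 q [ 0.57  0.44  1.79 -0.    0.91 -0.04]
248 [508.70553425 341.76863837  42.30779948] ((507.0451354980469, 340.3447265625), 24.73613739013672)
```

{"fn": "play_rows", "kwargs": {"increments": "0 0 0 0.005 0;0 0 0 0.015 0;0 0 0 0.025 0;0 0 0 0.03 0;0 0 0 0.03 0;0 0 0 0.03 0;0 0 0 0.02 0;0 0 0 0.011 0;0 0.003 -0.01 0 -1;0 0.003 -0.02 0 -1;0 0.003 -0.03 0 -1;0 0.003 -0.03 0 -1;0 0.003 -0.03 0 -1;0 0.003 -0.03 0 -1;0 0.003 -0.03 0 -1;0 0.003 -0.03 0 -1;0 0.003 -0.03 0 -1;0 0.003 -0.03 0 -1;0 0.003 -0.03 0 -1;0 0.003 -0.03 0 -1"}}

```text
t: 20.9
ee_pos: [511.6, -9.7, 318.4]
orientation: [-1.726, -2.623, 0.002]
ft_force: [0.0, -0.3, -0.5]
width: 22.1
```

{"fn": "play_rows", "kwargs": {"increments": "0 0.003 -0.03 0 -1;0 0.003 -0.03 0 -1;0 0.003 -0.03 0 -1;0 0.003 -0.03 0 -1;0 0.003 -0.03 0 -1;0 0.003 -0.03 0 -1;0 0.003 -0.03 0 -1;0 0.003 -0.03 0 -1;0 0.003 -0.03 0 -1;0 0.003 -0.03 0 -1;0 0.002 -0.02 0 -0.2;0 0.0015 -0.015 0 0;0 0 -0.01 0 0;0 0 -0.006 0 0;0 0 -0.002 0 0;0 0 0 0 0;0 0 0 0 0"}}

```text
t: 22.6
ee_pos: [546.2, -360.2, 319.8]
orientation: [-1.951, -2.463, -0.0]
ft_force: [-0.2, -0.6, -1.8]
width: 21.7
```

```bash
python3 - <<'E'
from h import *
st()
d=grab('scene');P=pts(d)
m=(np.hypot(P[...,0]-504,P[...,1]-341)<40)&(P[...,2]>38)&(P[...,2]<47);q=P[m];print(len(q),np.median(q,0),cv2.minEnclosingCircle(q[:,:2].astype(np.float32)))
E
```

```text
t 22.6 pos [ 546.2 -360.2  319.8] tooly 13.23 zax [ 0.  0. -1.] F [-0.2 -0.6 -1.8] w 21.7 q [-0.6   0.38  1.47  0.    1.3  -0.83]
248 [509.61884236 342.11490559  42.18810885] ((507.3316650390625, 339.1610412597656), 25.345075607299805)
```

{"fn": "play_rows", "kwargs": {"increments": "0 0 -0.001 -0.01 0;0 0 0 -0.02 0;0 0 0 -0.02 0;0 0 0 -0.02 0;0 0 0 -0.02 0;0 0 0 -0.02 0;0 0 0 -0.02 0;0 0 0 -0.015 0;0 0 0 -0.015 0;0 0 0 -0.012 0;0 0 0 -0.008 0;0 0 0 -0.005 0;0 0 0 0 0;0 0 0 0 0"}}

```text
t: 24.05
ee_pos: [546.4, -362.1, 135.2]
orientation: [1.951, 2.461, 0.0]
ft_force: [-0.9, 1.0, -0.4]
width: 22.0
```

```bash
python3 - <<'E'
from h import *
st()
E
```

```text
t 24.05 pos [ 546.4 -362.1  135.2] tooly 13.19 zax [ 0.001 -0.    -1.   ] F [-0.9  1.  -0.4] w 22.0 q [-0.6   0.57  1.62 -0.    0.96 -0.83]
```

{"fn": "play_rows", "kwargs": {"increments": "0 0 0.0005 -0.004 0;0 0 0 -0.004 0;0 0 0 -0.003 0;0 0 0 -0.002 0;0 0 0 -0.001 0;0 0 0 0 0;0 0 0 0 0"}}

```text
t: 24.75
ee_pos: [546.2, -361.4, 120.7]
orientation: [1.951, 2.462, 0.0]
ft_force: [-0.6, -1.0, -1.7]
width: 22.1
```

```bash
python3 - <<'E'
from h import *
st()
E
```

```text
t 24.75 pos [ 546.2 -361.4  120.7] tooly 13.19 zax [ 0. -0. -1.] F [-0.6 -1.  -1.7] w 22.1 q [-0.6   0.59  1.62 -0.    0.93 -0.83]
```

{"fn": "play_rows", "kwargs": {"increments": "0.28 0 0 0 0;0.32 0 0 0 0;0.4 0 0 0 0;0.5 0 0 0 0;0.6 0 0 0 0;0.7 0 0 0 0;0.7 0 0 0 0;0.7 0 0 0.005 0;0.7 0 0 0.015 0;0.7 0 0 0.025 0;0.7 0 0 0.03 0;0.7 0 0 0.03 0;0.7 0 0 0.02 0;0.7 0 0 0 0;0.7 0 0 0 0"}}

```text
t: 26.25
ee_pos: [546.1, -361.4, 246.3]
orientation: [1.951, 2.461, 0.0]
ft_force: [0.8, 0.5, -0.4]
width: 61.4
```

```bash
python3 - <<'E'
from h import *
st(); d=grab('wrist'); P=ptsw(d); save(d,'w8.png',(200,80,440,260))
for n,lo,hi in(('grip',153,165),('prong',104,110)):
    m=(np.hypot(P[...,0]-548,P[...,1]+360)<75)&(P[...,2]>lo)&(P[...,2]<hi);q=P[m];print(n,len(q),np.median(q,0),cv2.minAreaRect(q[:,:2].astype(np.float32)))
d=grab('scene');P=pts(d); save(d,'s8.png',(150,80,540,300))
def b(n,c,r,lo,hi):
    q=P[(np.hypot(P[...,0]-c[0],P[...,1]-c[1])<r)&(P[...,2]>lo)&(P[...,2]<hi)];print(n,len(q),np.median(q,0).round(1),cv2.minEnclosingCircle(q[:,:2].astype(np.float32)))
Pn=P
for k in(0,1):
    b('filter',(504,341),40,38,47);b('can',(631,-122),50,170,190);b('bottle',(565,121),40,180,200);b('meter',(373,13),110,25,40)
    print(); d=grab('top');P=pts(d)
E
```

```text
t 26.25 pos [ 546.1 -361.4  246.3] tooly 13.19 zax [ 0.001 -0.001 -1.   ] F [ 0.8  0.5 -0.4] w 61.4 q [-0.6   0.44  1.54 -0.    1.16 -0.83]
grip 1796 [ 546.81936046 -359.13002484  157.38549307] ((547.4163818359375, -361.97418212890625), (22.235252380371094, 63.27787399291992), 12.819136619567871)
prong 2373 [ 580.81892097 -354.59857601  107.51705347] ((559.4535522460938, -359.2247009277344), (100.20114135742188, 49.94807434082031), 13.03156852722168)
filter 257 [509.4 342.7  42.1] ((506.15423583984375, 340.6658020019531), 25.392845153808594)
can 390 [ 637.1 -120.8  179.2] ((633.9974365234375, -122.41006469726562), 29.03872299194336)
bottle 121 [568.9 124.1 189. ] ((566.069580078125, 123.16950225830078), 13.949341773986816)
meter 1371 [380.   18.9  33.9] ((373.7426452636719, 15.46605110168457), 86.64994049072266)

filter 275 [503.4 338.3  41.5] ((504.2103271484375, 339.268798828125), 23.815227508544922)
can 472 [ 632.8 -122.8  179.1] ((632.3402709960938, -123.8775634765625), 27.542753219604492)
bottle 132 [563.5 122.  188.9] ((564.90625, 121.47864532470703), 13.676552772521973)
meter 2223 [373.2  15.1  33.6] ((372.2960205078125, 13.484088897705078), 87.09159088134766)
```

View pics/s8.png

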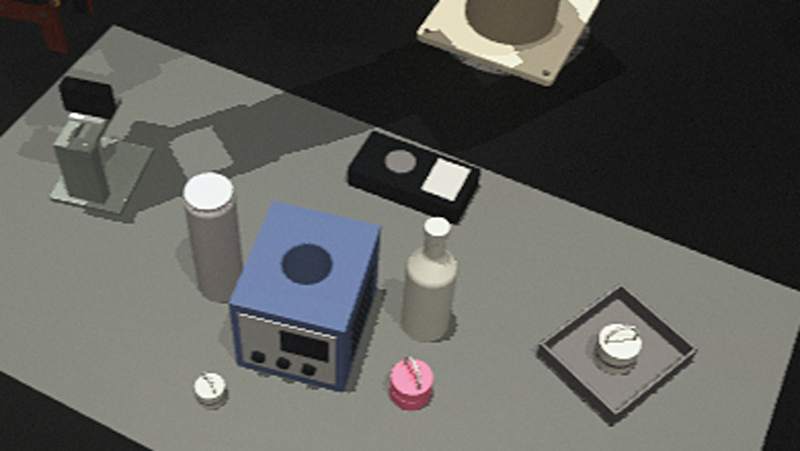

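The scene shows the filter upright in the tray at (619,345), the hook upright in its fork at (88,100), and the bystanders in place. I'm handing in.

```bash
python3 -c "
from h import *
print(ctrl.close_job())"
```

```text
the job is handed in; nothing more can be done
None
```

I lifted the pull hook from its fork, caught the filter's wire loop in the well and drew the filter out. I carried it around the bottle and stood it in the tray, then slid the hook out and hung it back in its fork. The job was handed in after about 26 s on the robot's clock; no verdict is reported.

What the last checks showed:
- **Filter:** it stands upright near the tray centre, at about (505, 340) mm. Its top face is level at about 42 mm, as expected, and it did not move when the hook came out.
- **Hook:** it hangs upright in the fork, with the grip top at 157.4 mm, the same as before. Its position is within about 2 mm of the start and its angle within about half a degree.
- **Bottle, can and meter:** all are within about 2 mm of their first readings, which is the calibration error.
- **Forces and gripper:** readings between moves stayed at a few newtons, and the gripper is clear of everything.

No check failed. The one unclear reading was the force just after catching the loop, which was too small to prove a lift. The wrist camera's depth reading then showed the filter had risen.

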